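# Reset the tripped boiler cut-out and restart

## Robot

A 6-joint arm with a two-finger parallel gripper is mounted at the origin on the work surface. World frame = base frame: x ahead of the robot, y to its left, z up, the work surface at z = 0. Lengths are in m, angles in rad, forces in N, time in s.
With the tool pointing down it reaches from about 0.35 to 0.725 m from the base axis. Payload 6 kg.
Tool frame: the origin (TCP) lies midway between the tips of the shut fingers; the grasp point (between the pads) lies 19 mm behind it; z points along the fingers, y is the line along which they close (so a half turn about z gives the same grasp; the last joint's range is limited). The gripper opens to 85 mm and grips with 20 to 120 N. Pads are 22 mm wide; open, the fingers measure 114 mm over their backs; the gripper's body (76 mm by 85 mm) begins 54 mm behind the grasp point. The pads swing forward as they close: fully open they stand 13 mm farther back than shut.
Start: joints at [-1.011, 0.04, 0.085, 0, -1.615, -0.334], TCP at [0.134, -0.585, 0.231] pointing down, gripper open.
Joint ranges: [-2.56, 2.56], [-1.29, 2.01], [-1.08, 1.49], [-3.29, 1.98], [-2.81, -0.18], [-2.99, 2.99]. Speed limits (rad/s): [2.57, 2.57, 3.01, 3.14, 3.14, 3.14].

## Interface

Orientations are given as a unit quaternion [w, x, y, z].
In Python, from rig import get_obs, read_camera, hand_in gives the robot as it stands.
- The arm moves only by the tool arm_command, never from a script. Its argument "commands" is a list that holds one entry, the list of rows, each a list of 5 numbers: the finger opening in mm, from 0 to 85.4, then the shift along the tool's x, y, z in mm, then the turn about the tool's z in rad. In form: [[[grip, x, y, z, roll], ...]]. A call has 1 to 12 rows; each row is the pose to reach, as a shift and turn from the pose commanded when the call began, along the tool's axes at that moment; what a row does not reach only later rows make up. A row lasts 1/12 s, in which the tool goes at most 41.7 mm and 7.16 degrees, less where a joint would pass 70% of its speed; a pose out of reach is approached as far as the arm can. A call with a gripper value outside its range is refused whole. The fingers move at their own pace and stop on an object; "force" is the grip in N (left out, the last holds). Time passes only in rows, so rows that repeat a pose let the fingers close. It gives the time, the measured TCP pose, the force, the opening and the grip force at its end, in the units of the state.
- get_obs(): the state, without advancing time (a new reading comes with each control period).
- read_camera(name): name is "scene" or "top"; returns a dict with "pixels" (400x640x3 uint8, red, green, blue), "mtx" (3x3 intrinsics, pixels), "dist" ([k1, k2, p1, p2, k3] as OpenCV has them; the pictures are not rectified), "eye" and "rotation" of the camera in the world. Camera axes: x right, y down, z forward; pixel columns grow to the right and rows downward; lengths in m; the calibration is good to about 2 mm. A picture is of the moment at which its call begins. There is no depth.
- hand_in(): hands the job in; it is judged then, once.
The state is a dict: "t": time; "qpos": joint angles; "qd": joint speeds; "joint_efforts": joint torques, N m; "tool_pos": TCP position; "tool_rot": TCP orientation; "wrist_force": force on the tool from outside, world axes, zero at the start; "wrist_torque": the same for the moment, N m; "gripper_width": opening from 0.0 (shut) to 1.0 (fully open); "gripper_force": force on a finger pad.
Only numpy, scipy, OpenCV 4.12 (cv2) and the standard library are available. Lean on these libraries where they do the work, as an engineer would, in place of code of your own. Each camera call takes 0.05 s, during which the arm holds its last target. There are 200 camera calls.

## Task

One of the three identical safety cut-outs on the boiler top has tripped: its round reset button stands up well above its collar, while on the other two it is almost level. With the fingertips, gently push that button fully home, where it stays, and after that press the small flat start button on the two-button station all the way down, let it spring back up, and move clear of everything. Do not press the wide mushroom-headed stop button, do not touch the other two cut-outs, and leave the torch, brass fitting, jar and wrench where they are; nothing is to be grasped or lifted.

Things in the scene. Friction and masses are not known exactly. Their poses are not given: they have to be found in the camera images.
- cutout_tripped: The tripped safety cut-out: grey box 90 mm (its x) by 80 mm (its y) by 55 mm high, fixed; only its raised button sets it apart from the other two. Origin: centre of its underside; z up. On the middle of its top: a dark steel collar, 44 mm diameter, 4 mm high (top 59 mm above the boiler top), and in it the white reset button, 32 mm diameter. Its place in the row of three varies.
- reset_top (a point): Centre of the top face of the tripped cut-out's reset button; it moves with the button. About 79 mm above the boiler top when tripped (20 mm above the collar), 63 mm when fully home (4 mm above the collar).
- reset (a joint): Travel of that reset button in m: about 0 (up to 0.001) when tripped, 0.016 when fully home against its stop. It moves straight down against a steady drag of about 4 N, has no spring and stays where it is left.
- cutout_2: An identical cut-out that has not tripped: its button stands only 4 mm above its collar (top 63 mm above the boiler top). Fixed. Origin: centre of its underside. Not to be touched.
- cutout_3: The other cut-out that has not tripped, the same as cutout_2. Not to be touched.
- station: Two-button station: grey box 60 mm (its x) by 120 mm (its y) by 45 mm high, fixed to the boiler top. Origin: centre of its underside; z up. The start button stands 30 mm to its +y, the stop button 30 mm to its -y, each in a dark steel collar of 36 mm diameter, 3 mm high.
- start_top (a point): Centre of the top of the start button: flat, round, white, 26 mm diameter. Its top is 58 mm above the boiler top at rest, 10 mm above its collar.
- start (a joint): Travel of the start button in m: 0 at rest, 0.006 fully down. Spring return: about 1.2 N to start it, 4.8 N fully down.
- stop_top (a point): Centre of the top of the stop button: a white mushroom head of 40 mm diameter, its top 71 mm above the boiler top, 60 mm from the start button. Not to be pressed.
- stop (a joint): Travel of the stop button in m: 0 at rest, 0.006 fully down. Springs like the start button.
- torch: Dark metal torch standing on its head, loose: 42 mm diameter at the foot, 30 mm above, 125 mm tall. Origin: centre of its underside.
- nipple: Brass pipe fitting standing on end, loose: 34 mm diameter with a 42 mm band, 55 mm tall. Origin: centre of its underside.
- jar: Closed jar, loose: 60 mm diameter, 70 mm tall. Origin: centre of its underside.
- wrench: Steel wrench lying flat, loose, 190 mm long along its x. Origin: underside, near its middle.

How it is judged:
On the way, in this order (a step that is already met when the one before it is completed fails the run):
1. the tripped cut-out's reset button is pushed fully home (value of joint reset above 0.0135 m), for 0.1 s.
2. the start button is pressed down (value of joint start above 0.0045 m and value of joint reset above 0.0135 m), for 0.05 s.
At the end, for the whole second after the job is handed in: The reset button is home (within 2.5 mm of its stop), start and stop are both fully up (within 1 mm), and the torch, fitting, jar and wrench are within 10 mm of where they were, at rest (value of joint reset above 0.0135 m and value of joint each of start, stop below 0.001 m and distance of each of torch, nipple, jar, wrench from where it was at the start of the episode below 0.01 m and linear speed of each of torch, nipple, jar, wrench below 0.02 m/s); the robot touches nothing.
It fails at once if the start button is pressed (over 2 mm) before the reset button is home (value of joint start above 0.002 m and value of joint reset below 0.0135 m).
It fails at once if the stop button is pressed (over 1.5 mm) or one of the other two cut-outs is touched (over 1 N) (value of joint stop above 0.0015 m or contact force between any of the fingers, the arm and cutout_2 above 1 N or contact force between any of the fingers, the arm and cutout_3 above 1 N).
It fails at once if the tripped cut-out or the station is pressed harder than 40 N (contact force between any of the fingers, the arm and cutout_tripped above 40 N or contact force between any of the fingers, the arm and station above 40 N).
It fails at once if a button or its box is pressed with the arm or the gripper's body (over 2 N) and not the fingers (contact force between the arm and cutout_tripped above 2 N or contact force between the arm and station above 2 N).
It fails at once if the torch, fitting, jar or wrench is moved more than 10 mm or lifted (distance of any of torch, nipple, jar, wrench from where it was at the start of the episode above 0.01 m).
It also fails if it takes over 38 s, if anything falls off the work surface, if the arm or the gripper's body presses on something with over 40 N, if the wrist force passes 120 N, or if a joint passes its speed limit or range.

## Working session

There is one attempt and no reset: what is moved stays moved. The work goes in short steps, Python scripts to look and compute and a tool call to move; the robot and the scene stay as the last step left them, time stands still between calls to the robot, and variables do not carry over. Pictures are saved under pics/ and viewed, at most 10 in all, crops included, and the job is handed in when it is done.

Besides the shell and the picture viewer there is one more tool, called by a JSON object that holds its "op" and its "data", one argument or row to a line. arm_command: Moves the arm, as the interface text tells. Its arguments: {"type":"object","properties":{"commands":{"type":"array"},"force":{"type":"number"}},"required":["commands"]}

```bash
mkdir -p pics; python3 - <<'E'
from rig import *
import cv2,pickle
for n in("scene","top"):
    r=read_camera(n);pickle.dump(r,open(n+".pkl","wb"));cv2.imwrite(f"pics/{n}0.png",r["pixels"][:,:,::-1])
    print(n,r["eye"],r["rotation"],r["mtx"],r["dist"])
print(get_obs())
E
```

```text
scene [1.21303447 0.04211667 0.82772264] [-0.24725316  0.64497422  0.67658898 -0.25514992] [[438.42591547   0.         314.58290049]
 [  0.         438.42591547 196.54318653]
 [  0.           0.           1.        ]] [-0.04240215  0.          0.          0.          0.        ]
top [0.33454362 0.01282931 1.31031591] [-0.05686255  0.70596127 -0.70292242  0.06546296] [[496.97902295   0.         325.21967771]
 [  0.         496.97902295 198.80694344]
 [  0.           0.           1.        ]] [-0.15437065  0.          0.          0.          0.        ]
{'t': 0.1, 'qpos': array([-1.01129848e+00,  4.07586302e-02,  8.39241763e-02, -3.94930824e-04,
       -1.61552068e+00, -3.33739546e-01]), 'qd': array([-0.00061022, -0.00202668,  0.00427993,  0.00160912,  0.00155082,
        0.00040269]), 'joint_efforts': array([-7.22371842e-03, -3.69346762e+01,  3.48277652e+01,  6.95174888e+00,
       -4.60721523e-03,  2.15088214e-06]), 'tool_pos': array([ 0.13433031, -0.58446495,  0.23038488]), 'tool_rot': array([-1.58715097e-04, -1.12648176e-01,  9.93634612e-01,  7.88162667e-04]), 'wrist_force': array([-0.71984011,  0.21538902, -0.40384823]), 'wrist_torque': array([-0.02474637, -0.02854243,  0.05242011]), 'gripper_force': 0.0, 'gripper_width': 1.0010623465975013}
```

View pics/scene0.png

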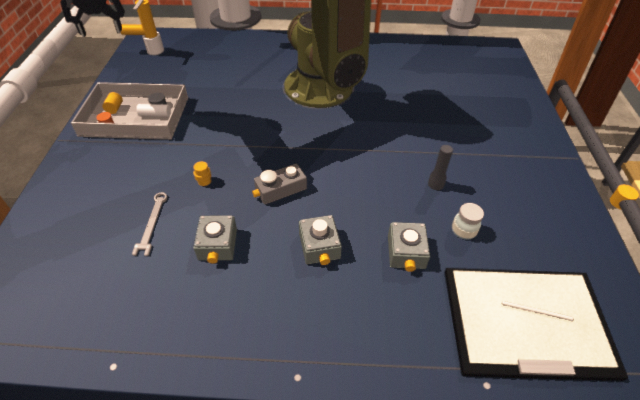

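View pics/top0.png

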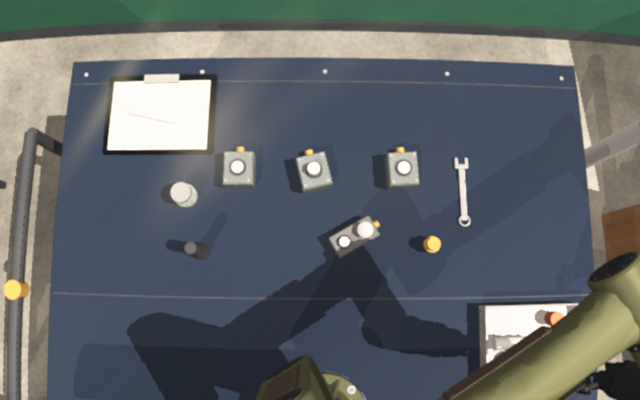

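The middle cut-out is the tripped one: its button stands up in scene at (320,228), and it is at (314,169) in top. The start button is at top (344,242) / scene (291,173), and the stop button is at top (365,230) / scene (268,178).

```bash
cat > h.py <<'E'
import cv2,numpy as np,pickle
from scipy.spatial.transform import Rotation as R
def blob(r,uv,half=14,thr=150):
    hsv=cv2.cvtColor(r["pixels"],cv2.COLOR_RGB2HSV)
    m=((hsv[...,2]>thr)&(hsv[...,1]<70)).astype(np.uint8)
    n,l,s,c=cv2.connectedComponentsWithStats(m)
    i=min((k for k in range(1,n) if s[k,4]>25),key=lambda k:np.hypot(*(c[k]-uv)))
    return c[i],s[i]
def ray(r,uv):
    p=cv2.undistortPoints(np.array([[uv]],float),r["mtx"],r["dist"])[0,0]
    q=np.asarray(r["rotation"]); M=q if q.shape==(3,3) else R.from_quat(q[[1,2,3,0]]).as_matrix()
    return np.asarray(r["eye"]),M@np.array([p[0],p[1],1])
def onz(r,uv,z):
    e,d=ray(r,uv);return e+d*(z-e[2])/d[2]
def tri(a,b):
    A=np.zeros((3,3));B=np.zeros(3)
    for e,d in(a,b):
        d=d/np.linalg.norm(d);P=np.eye(3)-np.outer(d,d);A+=P;B+=P@e
    return np.linalg.solve(A,B)
E
python3 - <<'E'
from h import *
S=pickle.load(open("scene.pkl","rb"));T=pickle.load(open("top.pkl","rb"))
for n,t,s,z in[("reset",(314,169),(320,227),.079),("start",(344,242),(291,172),.058),("stop",(365,230),(268,177),.071),("c2",(404,167),(213,229),.063),("c3",(237,167),(410,237),.063)]:
    ct,st=blob(T,t);cs,ss=blob(S,s)
    print(n,ct.round(1),st[2:],cs.round(1),ss[2:],"top@z",onz(T,ct,z).round(4),"scene@z",onz(S,cs,z).round(4),"tri",tri(ray(T,ct),ray(S,cs)).round(4))
for w,r in("T",T),("S",S):
    img=cv2.resize(r["pixels"][140:270,220:420] if w=="T" else r["pixels"][150:280,190:440],None,fx=3,fy=3,interpolation=cv2.INTER_CUBIC)
    cv2.imwrite(f"pics/c{w}.png",img[:,:,::-1])
E
```

```text
reset [314.3 170. ] [ 35  37 827] [318.3 231.6] [ 40  35 812] top@z [0.6242 0.0262 0.079 ] scene@z [0.6477 0.0284 0.079 ] tri [0.6298 0.0272 0.0552]
start [355.5 233.1] [ 49  33 643] [291.4 174.7] [ 25  20 193] top@z [ 0.4658 -0.0792  0.058 ] scene@z [ 0.4608 -0.0452  0.058 ] tri [ 0.4646 -0.0618  0.0626]
stop [355.5 233.1] [ 49  33 643] [266.2 178.1] [ 22  22 233] top@z [ 0.4645 -0.0782  0.071 ] scene@z [ 0.4878 -0.103   0.071 ] tri [ 0.4682 -0.0932  0.051 ]
c2 [403.4 167.9] [ 30  33 830] [212.9 230. ] [ 38  30 793] top@z [ 0.6352 -0.2045  0.063 ] scene@z [ 0.6432 -0.2025  0.063 ] tri [ 0.6371 -0.2055  0.0548]
c3 [237.9 167.4] [ 31  33 887] [409.5 237.7] [ 38  32 878] top@z [0.634 0.224 0.063] scene@z [0.6426 0.2254 0.063 ] tri [0.6362 0.2265 0.0543]
```

View pics/cT.png

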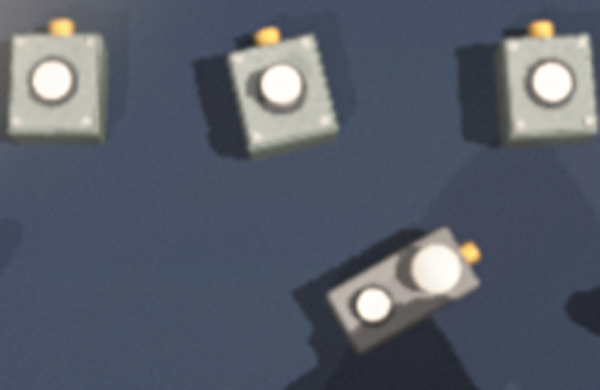

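The crop shows the middle button offset from its collar, so it is raised. The top faces are at top pixels: reset (313.7,168.7), start (344.3,241.3), stop (365,229.3). The threshold merged in the box colour, so I'll raise it.

```bash
python3 - <<'E'
from h import *
S=pickle.load(open("scene.pkl","rb"));T=pickle.load(open("top.pkl","rb"))
for th in(195,215,235):
  for n,t,s,z in[("reset",(314,169),(320,227),.079),("start",(344,242),(291,172),.058),("stop",(365,230),(268,177),.071)]:
    ct,st=blob(T,t,thr=th);cs,ss=blob(S,s,thr=th)
    print(th,n,ct.round(1),st[2:],cs.round(1),ss[2:],"top@z",onz(T,ct,z).round(4),"scene@z",onz(S,cs,z).round(4),"tri",tri(ray(T,ct),ray(S,cs)).round(4))
E
```

```text
195 reset [313.3 167.5] [ 13  14 141] [319.4 224.5] [ 16  12 150] top@z [0.6307 0.0287 0.079 ] scene@z [0.6285 0.0299 0.079 ] tri [0.6301 0.0293 0.0811]
195 start [344.  241.1] [11 11 92] [290.6 169.9] [10  7 59] top@z [ 0.4456 -0.0498  0.058 ] scene@z [ 0.4441 -0.0485  0.058 ] tri [ 0.4455 -0.0491  0.0593]
195 stop [365.4 229.1] [ 16  17 219] [267.7 175.6] [ 17  12 152] top@z [ 0.4747 -0.1031  0.071 ] scene@z [ 0.4793 -0.1004  0.071 ] tri [ 0.475  -0.1024  0.0666]
215 reset [313.3 167.6] [ 13  12 127] [319.5 224.5] [ 14  12 140] top@z [0.6305 0.0286 0.079 ] scene@z [0.6285 0.0301 0.079 ] tri [0.63   0.0294 0.0808]
215 start [344.  241.1] [11 10 85] [290.6 169.8] [10  7 58] top@z [ 0.4455 -0.0499  0.058 ] scene@z [ 0.4439 -0.0486  0.058 ] tri [ 0.4453 -0.0491  0.0594]
215 stop [365.4 229.2] [ 16  16 198] [267.6 175.5] [ 16  12 142] top@z [ 0.4746 -0.1031  0.071 ] scene@z [ 0.4792 -0.1008  0.071 ] tri [ 0.475  -0.1026  0.0667]
235 reset [313.5 167.6] [ 12  12 117] [319.4 224.8] [ 14  11 123] top@z [0.6304 0.0283 0.079 ] scene@z [0.6293 0.0298 0.079 ] tri [0.6301 0.0291 0.0801]
235 start [344.  241.1] [10  9 73] [290.4 169.6] [10  6 49] top@z [ 0.4456 -0.05    0.058 ] scene@z [ 0.4431 -0.049   0.058 ] tri [ 0.4453 -0.0493  0.0603]
235 stop [365.4 229.1] [ 14  15 175] [267.  175.6] [ 13  10 110] top@z [ 0.4747 -0.1032  0.071 ] scene@z [ 0.4796 -0.1022  0.071 ] tri [ 0.4752 -0.1034  0.0665]
```

View pics/cS.png

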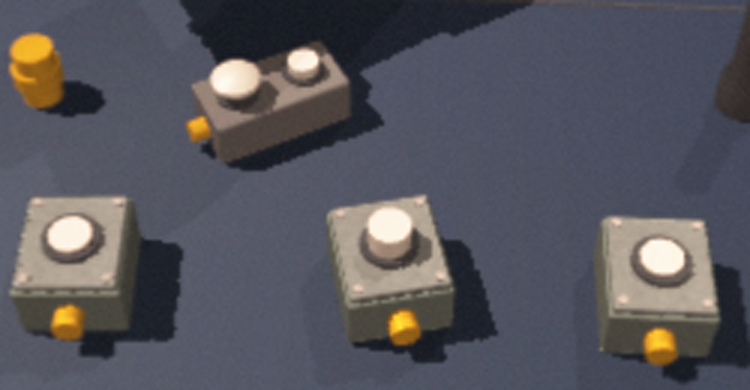

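Triangulated heights are 80 mm for the reset and 59 mm for the start, and start and stop are 61 mm apart. All of these match the given sizes. Next I shut the fingers and travel high towards the reset button.

{"op": "arm_command", "data": {
  "commands": [
    [[0,-13,10,0,0],[0,-39,31,0,0],[0,-65,51,0,0],[0,-91,71,0,0],[0,-117,92,0,0],[0,-143,112,0,0],[0,-169,133,0,0],[0,-195,153,0,0],[0,-221,173,0,0],[0,-247,194,0,0],[0,-273,214,0,0],[0,-299,235,0,0]]
  ],
  "force": 40
}}

```text
t: 1.1
tool_pos: [0.3738, -0.2872, 0.2311]
tool_rot: [0.0, -0.113, 0.994, 0.0]
wrist_force: [1.3, -0.8, -0.6]
gripper_width: -0.002
gripper_force: 0.0
```

{"op": "arm_command", "data": {
  "commands": [
    [[0,-26,20,0,0],[0,-52,41,0,0],[0,-78,61,0,0],[0,-104,82,0,0],[0,-130,102,0,0],[0,-156,122,0,0],[0,-182,143,0,0],[0,-208,163,0,0],[0,-234,184,0,0],[0,-260,204,0,0],[0,-286,224,0,0],[0,-300,236,0,0]]
  ]
}}

```text
t: 2.1
tool_pos: [0.6138, 0.011, 0.2297]
tool_rot: [-0.001, -0.113, 0.994, 0.0]
wrist_force: [-0.5, -0.3, -0.2]
gripper_width: -0.001
gripper_force: 0.0
```

```bash
cat > go.py <<'E'
import sys,numpy as np
from rig import get_obs
from scipy.spatial.transform import Rotation as R
o=get_obs();M=R.from_quat(o["tool_rot"][[1,2,3,0]]).as_matrix()
t=np.array([float(v) for v in sys.argv[1:4]])
print("t",o["t"],"tcp",o["tool_pos"].round(4),"need mm",(M.T@(t-o["tool_pos"])*1e3).round(1),"F",o["wrist_force"].round(2),"w",o["gripper_width"],"\nM",M.round(4).tolist())
E
python3 go.py 0.63 0.029 0.23
```

```text
t 2.1 tcp [0.6138 0.011  0.2297] need mm [-19.8  13.9  -0.4] F [-0.48 -0.34 -0.16] w -0.001441380724899809 
M [[-0.9743, -0.2254, -0.0021], [-0.2254, 0.9743, 0.0001], [0.002, 0.0005, -1.0]]
```

Now centre over the button and go down to z of about 0.10, then check.

{"op": "arm_command", "data": {
  "commands": [
    [[0,-20,14,0,0],[0,-20,14,20,0],[0,-20,14,45,0],[0,-20,14,70,0],[0,-20,14,95,0],[0,-20,14,115,0],[0,-20,14,125,0],[0,-20,14,130,0],[0,-20,14,130,0]]
  ]
}}

```text
t: 2.85
tool_pos: [0.6287, 0.0264, 0.1004]
tool_rot: [-0.001, -0.113, 0.994, -0.0]
wrist_force: [0.7, -0.7, 0.7]
gripper_width: 0.004
gripper_force: 0.0
```

```bash
python3 go.py 0.63 0.029 0.063; python3 - <<'E'
from rig import *
import cv2,numpy as np
a=read_camera("scene")["pixels"][140:290,220:420]; b=read_camera("top")["pixels"][100:250,220:420]
cv2.imwrite("pics/near.png",cv2.resize(np.hstack([a,b]),None,fx=2,fy=2,interpolation=cv2.INTER_CUBIC)[:,:,::-1])
E
```

```text
t 2.85 tcp [0.6287 0.0264 0.1004] need mm [-1.9  2.2 37.4] F [ 0.65 -0.75  0.69] w 0.003741199996701245 
M [[-0.9746, -0.2239, -0.0016], [-0.2239, 0.9746, -0.0005], [0.0017, -0.0001, -1.0]]
```

View pics/near.png

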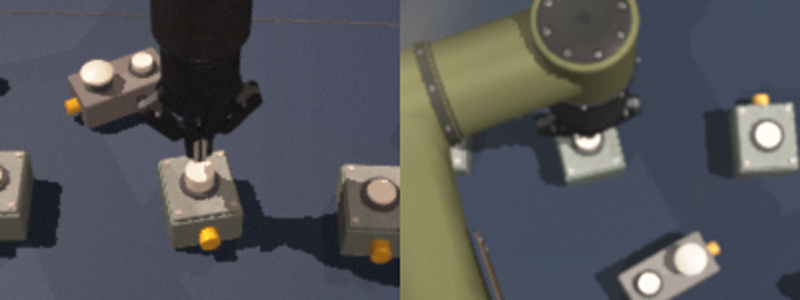

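The scene half shows the shut fingertips just above the raised button (crop (200,165)), laterally centred. I push down in slow steps, stopping at about z = 0.068 to check the force.

{"op": "arm_command", "data": {
  "commands": [
    [[0,-2,2,5,0],[0,-2,2,10,0],[0,-2,2,15,0],[0,-2,2,18,0],[0,-2,2,21,0],[0,-2,2,24,0],[0,-2,2,27,0],[0,-2,2,29,0],[0,-2,2,31,0],[0,-2,2,32,0],[0,-2,2,32,0]]
  ]
}}

```text
t: 3.87
tool_pos: [0.6305, 0.0289, 0.0691]
tool_rot: [-0.0, -0.113, 0.994, 0.0]
wrist_force: [-0.9, -1.0, 1.8]
gripper_width: -0.001
gripper_force: 0.9
```

{"op": "arm_command", "data": {
  "commands": [
    [[0,0,0,1,0],[0,0,0,2,0],[0,0,0,3,0],[0,0,0,4,0],[0,0,0,5,0],[0,0,0,5,0]]
  ]
}}

```text
t: 4.37
tool_pos: [0.6306, 0.0289, 0.064]
tool_rot: [-0.0, -0.113, 0.994, 0.0]
wrist_force: [-1.9, -0.1, 3.0]
gripper_width: 0.001
gripper_force: 1.3
```

{"op": "arm_command", "data": {
  "commands": [
    [[0,0,0,0.5,0],[0,0,0,1,0],[0,0,0,1.5,0],[0,0,0,1.5,0]]
  ]
}}

```text
t: 4.7
tool_pos: [0.6306, 0.0289, 0.0632]
tool_rot: [0.0, -0.113, 0.994, -0.0]
wrist_force: [-2.0, -0.2, 5.3]
gripper_width: 0.0
gripper_force: 2.5
```

{"op": "arm_command", "data": {
  "commands": [
    [[0,0,0,0.5,0],[0,0,0,1,0],[0,0,0,1,0]]
  ]
}}

```text
t: 4.95
tool_pos: [0.6307, 0.0289, 0.0631]
tool_rot: [0.0, -0.113, 0.994, -0.0]
wrist_force: [-5.0, 0.4, 8.5]
gripper_width: -0.001
gripper_force: 4.5
```

The button is against its stop: z holds at 0.063 while the force rises. I lift off and move over to the start button.

{"op": "arm_command", "data": {
  "commands": [
    [[0,0,0,-5,0],[0,0,0,-20,0],[0,0,0,-45,0],[0,0,0,-70,0],[0,0,0,-85,0],[0,20,-3,-90,0],[0,50,-9,-90,0],[0,83,-15,-90,0],[0,116,-20,-90,0],[0,149,-26,-90,0],[0,180,-32,-90,0],[0,198,-35,-90,0]]
  ]
}}

```text
t: 5.95
tool_pos: [0.4435, -0.0503, 0.1515]
tool_rot: [0.0, -0.112, 0.994, 0.0]
wrist_force: [1.7, 0.1, 0.2]
gripper_width: 0.003
gripper_force: 0.0
```

{"op": "arm_command", "data": {
  "commands": [
    [[0,0,0,0,0],[0,0,0,15,0],[0,0,0,35,0],[0,0,0,55,0],[0,0,0,68,0],[0,0,0,75,0],[0,0,0,75,0],[0,0,0,75,0]]
  ]
}}

```text
t: 6.62
tool_pos: [0.4457, -0.0495, 0.0771]
tool_rot: [-0.0, -0.113, 0.994, -0.0]
wrist_force: [-0.5, 0.2, 0.9]
gripper_width: 0.001
gripper_force: 0.0
```

```bash
python3 go.py 0.4453 -0.0495 0.052; python3 - <<'E'
from rig import *
import cv2,numpy as np
a=read_camera("scene")["pixels"][120:270,200:400]; b=read_camera("top")["pixels"][130:280,250:450]
cv2.imwrite("pics/near2.png",cv2.resize(np.hstack([a,b]),None,fx=2,fy=2,interpolation=cv2.INTER_CUBIC)[:,:,::-1])
E
```

```text
t 6.6167 tcp [ 0.4457 -0.0495  0.0771] need mm [ 0.4  0.1 25.1] F [-0.53  0.21  0.93] w 0.0013816165930378213 
M [[-0.9746, -0.224, 0.0], [-0.224, 0.9746, -0.0003], [0.0, -0.0003, -1.0]]
```

View pics/near2.png

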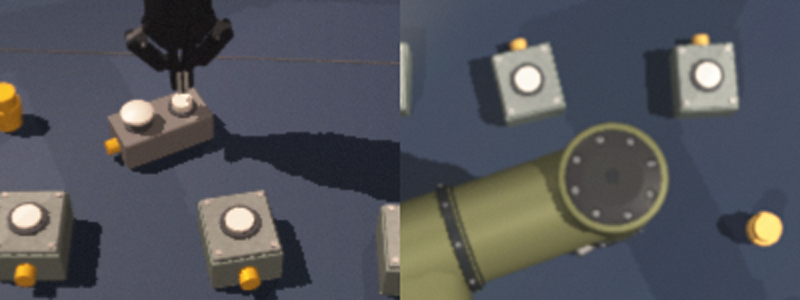

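The middle reset button at crop (238,220) is now level like the others. The fingertips are right above the start button at crop (182,95), clear of the stop mushroom at (137,113). Now I press.

{"op": "arm_command", "data": {
  "commands": [
    [[0,0,0,6,0],[0,0,0,12,0],[0,0,0,16,0],[0,0,0,19,0],[0,0,0,21,0],[0,0,0,23,0],[0,0,0,24,0],[0,0,0,25,0],[0,0,0,25.5,0],[0,0,0,25.5,0]]
  ]
}}

```text
t: 7.55
tool_pos: [0.4454, -0.0496, 0.0521]
tool_rot: [0.0, -0.113, 0.994, -0.0]
wrist_force: [-4.6, 0.4, 6.7]
gripper_width: -0.002
gripper_force: 3.5
```

{"op": "arm_command", "data": {
  "commands": [
    [[0,0,0,0.7,0],[0,0,0,1.4,0],[0,0,0,1.4,0],[0,0,0,1.4,0]]
  ]
}}

```text
t: 7.88
tool_pos: [0.4455, -0.0497, 0.0519]
tool_rot: [0.0, -0.113, 0.994, -0.0]
wrist_force: [-8.7, 2.9, 15.0]
gripper_width: 0.002
gripper_force: 7.1
```

{"op": "arm_command", "data": {
  "commands": [
    [[0,0,0,-3,0],[0,0,0,-12,0],[0,0,0,-30,0],[0,0,0,-55,0],[0,0,0,-80,0],[0,0,0,-105,0],[0,0,0,-125,0],[0,0,0,-140,0],[0,0,0,-150,0],[0,0,0,-150,0],[0,0,0,-150,0]]
  ]
}}

```text
t: 8.8
tool_pos: [0.4454, -0.0493, 0.1995]
tool_rot: [-0.0, -0.113, 0.994, 0.0]
wrist_force: [-0.3, 0.6, -1.0]
gripper_width: -0.001
gripper_force: 0.0
```

```bash
python3 - <<'E'
from rig import *
import cv2
cv2.imwrite("pics/end.png",cv2.resize(read_camera("scene")["pixels"][120:280,120:500],None,fx=2,fy=2)[:,:,::-1])
E
```

```text
(no output)
```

View pics/end.png

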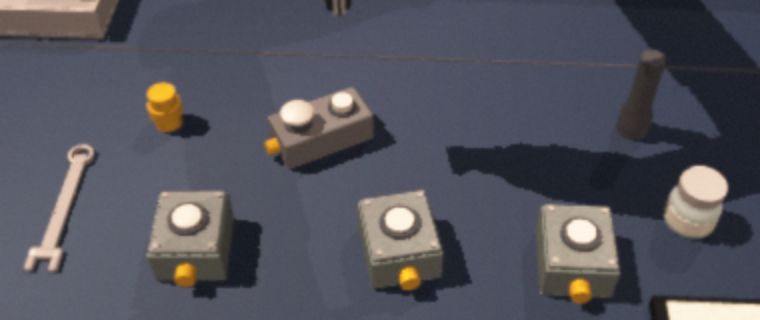

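The reset button at (400,222) is home, the start button at (342,102) is back up, nothing else has moved, and the arm is clear.

```bash
python3 -c "from rig import *;print(hand_in())"
```

```text
the job is handed in; nothing more can be done
None
```

I pushed the tripped cut-out's (the middle one's) reset button home, then pressed the start button fully and let it spring back; the arm ended clear and the job is handed in, though `hand_in()` returned no verdict.

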